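# Press a lens blank onto the domed blocking tool and keep the lever held

## Robot

A 6-joint arm with a two-finger parallel gripper is mounted at the origin on the work surface. World frame = base frame: x ahead of the robot, y to its left, z up, the work surface at z = 0. Lengths are in m, angles in degrees, forces in N, time in s.
With the tool pointing down it reaches from about 0.35 to 0.875 m from the base axis. Payload 4.2 kg.
Tool frame: the origin (TCP) lies at the very end of the fingers, on their centre line; the grasp point (between the pads) lies 19 mm behind it; z points along the fingers, y is the line along which they close (so a half turn about z gives the same grasp; the last joint's range is limited). The gripper opens to 87 mm and grips with 3 to 60 N. Pads are 19 mm wide; open, the fingers measure 117 mm over their backs; the gripper's body (75 mm by 190 mm) begins 51 mm behind the grasp point.
Start: joints at [90.562, 22.042, 0.453, 0, -68.411, -14.817], TCP at [0.154, 0.606, 0.191] pointing down, gripper open.
Joint ranges: [-179.83, 179.83], [-69.29, 118.12], [-61.27, 80.66], [-181.25, 117.63], [-171.15, -9.14], [-177.46, 177.46]. Speed limits (degrees/s): [159.86, 159.86, 180, 180, 180, 180].

## Interface

Orientations are given as a 3x3 rotation matrix whose columns are the frame's x, y, z axes.
In Python, from station import monitor, cams, ticket gives the robot as it stands.
- The arm moves only by the tool drive_tool, never from a script. Its argument "moves" is a list of rows, each an object with "delta_pos": the shift along the tool's x, y, z in mm, a list of three; "turn": the turn about the tool's z in rad; "claw": the opening, from 0 (shut) to 1 (fully open). A call has 1 to 12 rows; each row shifts and turns the commanded pose from where the row before left it, along the tool's axes as they then stand; what a row does not reach is not made up. A row lasts 1/8 s, in which the tool goes at most 62.5 mm and 10.7 degrees, less where a joint would pass 70% of its speed; a pose out of reach is approached as far as the arm can. A call is refused whole if a number of a shift passes 62.5 or a number of a turn 0.188, either way. A call with a gripper value outside its range is refused whole. The fingers move at their own pace and stop on an object; the grip force is fixed at half the most. Time passes only in rows, so rows that do not move let the fingers close. It gives the time, the measured TCP pose, the force, the opening and the grip force at its end, in the units of the state.
- monitor.sense(): the state, without advancing time (a new reading comes with each control period).
- cams.capture(name): name is "side" or "top"; returns a dict with "color" (384x512x3 uint8, red, green, blue), "range_z" (384x512 float32, m along the optical axis (not along the pixel's ray), 0 where there is no reading), "vertical_fov" (degrees; the focal length in pixels is half the picture's height over the tangent of half this angle, whatever the lens; pixels are square), "cx", "cy" (the principal point, pixels), "extrinsics" (4x4, takes a point from camera to world coordinates). Camera axes: x right, y down, z forward; pixel columns grow to the right and rows downward; lengths in m; the calibration is good to about 2 mm. A picture is of the moment at which its call begins.
- ticket.finish_job(): hands the job in; it is judged then, once.
The state is a dict: "time_s": time; "joints": joint angles; "joint_velocities": joint speeds; "effort": joint torques, N m; "tcp_pos": TCP position; "ee_rot": TCP orientation; "wrist_force": force on the tool from outside, world axes, zero at the start; "moment": the same for the moment, N m; "gripper_width": opening from 0.0 (shut) to 1.0 (fully open); "gripper_force": force on a finger pad.
Only numpy, scipy, OpenCV 4.12 (cv2) and the standard library are available. Lean on these libraries where they do the work, as an engineer would, in place of code of your own. Each camera call takes 0.05 s, during which the arm holds its last target. There are 200 camera calls.

## Task

Put the green glass lens blank on top of the aluminium dome of the red-levered press, centred and level with its hollow side down, setting it down gently rather than dropping it, and let go of it. Then pull the spring-return lever over and down until the foot presses on the blank and the edge of its spring housing stands within the green band on the plunger (about 5 mm of plunger travel; never squeeze it in to the end), and keep it there: the job finishes with you still holding the lever down. Leave the other pieces where they are.

Things in the scene. Friction and masses are not known exactly. Their poses are not given: they have to be found in the camera images.
- blank: Green glass lens blank: a disc 60 mm across and 18 mm thick, about 0.1 kg, hollow side down on a 4 mm cork mat. Origin: centre of its underside; z up. Hollow 48 mm across, 9.5 mm deep. On the dome it rides on the hollow's edge, its underside 8 mm below the dome's highest point and its top 10 mm above it. Friction keeps it where it is set; 1 mm off centre tilts it about 1.5 degrees.
- blank_top (a point): Centre of the blank's flat top face, 18 mm above its underside.
- press: Lens-blocking lever press, fixed to the bench. Grey base plate 130 x 225 x 15 mm, a domed aluminium tool standing on it, and a grey hinge bracket carrying the red lever. Origin: on the bench surface under the dome's axis. Its y axis points level from the dome to the hinge bracket (110 mm away); its x axis is parallel to the hinge pin and the handle bar; z up.
- dome_top (a point): Highest point of the dome, 85 mm above the bench: half ball of 40 mm radius on a round pedestal of the same radius. Axes parallel to the press's.
- lever_hinge (a point): Axis of the lever's hinge pin, 110 mm from the dome's axis towards the press's +y, 124 mm above the bench.
- lever_grip (a point): Middle of the half, at the press's -x side, of the lever's black T-handle: a round rubber bar 18 mm thick, 130 mm long along the press's x, its axis 215 mm from the hinge axis, fixed on the lever. It is 37 mm from the bar's middle, where the 18 mm square lever arm joins; both halves are alike. Open: 332 mm above the bench, beyond the hinge; it is pulled over the dome to the press's -y and down.
- lever (a joint): Angle of the lever: 0 open, at rest against its stop leaning 15 degrees back past upright; 1.83 rad level; 1.872 rad lower stop. A spring returns it to 0 whenever it is not held. With the blank in place and the plunger 5 mm in, the lever is about level (1.84), the bar's axis 122 mm above the bench and 105 mm past the dome's axis, and holding it takes about 10 N at the bar.
- plunger (a joint): How far the spring plunger is pushed into its housing on the lever: 0 free, 0.0095 m fully in. The edge of the housing is within the green band (4 mm wide) from 0.003 to 0.007 m. Spring about 2.4 N per mm, 13 N at 5 mm. 1 mm of plunger is about 2 mm of handle travel. The foot first touches the blank about 0.045 rad before the lever is level.
- foot_tip (a point): Lowest point of the plunger's rounded black rubber foot, which hangs under the lever 110 mm from the hinge and 34 mm below the lever's mid-line when the lever is level, so that it comes down over the dome's axis.
- filter: Amber glass disc 50 mm across, 8 mm thick, on the cork mat; leave it. Origin: centre of underside.
- cell: Black ring 64 mm across, 52 mm bore, 14 mm high, on the cork mat; leave it. Origin: centre of underside.
- housing: Yellow box frame 120 x 90 x 75 mm with open sides, at the left; leave it. Origin: centre of underside.
- driver: Screwdriver lying at the right; leave it.
- knob_part: Black stepped turned part 44 mm across, 34 mm high, at the left; leave it. Origin: centre of underside.
- bracket: Aluminium angle bracket 70 x 40 mm, 50 mm high, at the left; leave it.
Things that resemble listed ones, but are neither listed nor needed, are in the scene too. Several things have the shape of the blank; the one meant has the colours described above.

How it is judged (in metres and radians):
On the way, in this order (a step that is already met when the one before it is completed fails the run):
1. the blank rests on the dome, centred and level, let go, with the lever still open (horizontal distance between blank_top and dome_top below 0.005 m and z of blank_top in the frame of dome_top between 0.0075 and 0.013 m and angle between blank's own z axis and vertical below 0.14 rad and linear speed of blank below 0.02 m/s and contact force between the fingers and blank below 0.1 N and value of joint lever below 0.3 rad), for 0.4 s.
2. the lever is down with the housing's edge within the plunger's green band, the foot on the blank (horizontal distance between blank_top and dome_top below 0.005 m and z of blank_top in the frame of dome_top between 0.0075 and 0.013 m and angle between blank's own z axis and vertical below 0.14 rad and linear speed of blank below 0.02 m/s and contact force between the fingers and blank below 0.1 N and value of joint plunger between 0.003 and 0.007 m and value of joint lever above 1.79 rad and horizontal distance between foot_tip and blank_top below 0.012 m), for 0.5 s.
At the end, for the whole second after the job is handed in: The blank sits on the dome within 5 mm of its centre and within 8 degrees of level, not held by the fingers; the lever is held down with the foot on the blank and the plunger 3 to 7 mm in, steadily through the last second (all of step 2 and velocity of joint lever below 0.05 rad/s); the arm keeps its last pose, push and grip.
It fails at once if the plunger is squeezed in past 8.5 mm (value of joint plunger above 0.0085 m).
It fails at once if the blank is dropped (linear speed of blank above 0.3 m/s and contact force between the fingers and blank below 0.05 N).
It fails at once if another piece is moved by more than 20 mm (distance of any of filter, cell, housing, driver, knob_part, bracket from where it was at the start of the episode above 0.02 m).
It also fails if it takes over 64 s, if anything falls off the work surface, if the arm or the gripper's body presses on something with over 40 N, if the wrist force passes 120 N, or if a joint passes its speed limit or range.

## Working session

There is one attempt and no reset: what is moved stays moved. The work goes in short steps, Python scripts to look and compute and a tool call to move; the robot and the scene stay as the last step left them, time stands still between calls to the robot, and variables do not carry over. Pictures are saved under pics/ and viewed, at most 10 in all, crops included, and the job is handed in when it is done.

Besides the shell and the picture viewer there is one more tool, called after "Request:" in YAML: its name, and indented under it one key for each argument. drive_tool: Moves the arm, as the interface text tells. Its arguments: {"type":"object","properties":{"moves":{"type":"array","items":{"type":"object","properties":{"delta_pos":{"type":"array","items":{"type":"number"}},"turn":{"type":"number"},"claw":{"type":"number"}}}}},"required":["moves"]}

```bash
mkdir -p pics
cat > h.py <<'E'
import numpy as np, cv2
from station import monitor, cams, ticket
def cap(n):
    d=cams.capture(n); np.save(f'/tmp/{n}.npy',d,allow_pickle=True); return d
def load(n): return np.load(f'/tmp/{n}.npy',allow_pickle=True).item()
def cloud(d):
    h,w=d['range_z'].shape; f=h/2/np.tan(np.radians(d['vertical_fov'])/2)
    v,u=np.mgrid[:h,:w]; z=d['range_z']
    P=np.stack([(u-d['cx'])/f*z,(v-d['cy'])/f*z,z],-1)
    E=np.array(d['extrinsics']); return P@E[:3,:3].T+E[:3,3]
def proj(d,p):
    E=np.array(d['extrinsics']);h=d['range_z'].shape[0]; f=h/2/np.tan(np.radians(d['vertical_fov'])/2)
    c=(np.atleast_2d(p)-E[:3,3])@E[:3,:3]; return np.c_[c[:,0]/c[:,2]*f+d['cx'],c[:,1]/c[:,2]*f+d['cy']]
def save(d,name,box=None,s=1):
    im=d['color'][...,::-1]
    if box: im=im[box[1]:box[3],box[0]:box[2]]
    cv2.imwrite('pics/'+name,cv2.resize(im,None,fx=s,fy=s,interpolation=cv2.INTER_CUBIC))
E
python3 - <<'E'
from h import *
for n in('top','side'):
    d=cap(n); save(d,n+'0.png',s=1.5); print(n,d['vertical_fov'],d['cx'],d['cy'],np.round(d['extrinsics'],3).tolist())
s=monitor.sense(); print({k:np.round(v,3).tolist() for k,v in s.items()})
E
```

```text
top 43.95444010263553 251.5898389949799 201.0758292084175 [[0.028, -0.983, 0.179, 0.242], [-1.0, -0.025, 0.015, -0.015], [-0.01, -0.18, -0.984, 1.482], [0.0, 0.0, 0.0, 1.0]]
side 44.776309339262404 253.3100417937055 197.35888441415955 [[0.906, -0.256, 0.336, -0.017], [-0.422, -0.534, 0.733, -1.083], [-0.009, -0.806, -0.592, 1.093], [0.0, 0.0, 0.0, 1.0]]
{'time_s': 0.1, 'joints': [90.561, 22.087, 0.387, -0.023, -68.413, -14.815], 'joint_velocities': [-0.02, -0.12, 0.192, 0.083, -0.015, 0.068], 'effort': [0.0, -39.169, 18.793, 4.232, 0.013, -0.0], 'tcp_pos': [0.154, 0.605, 0.19], 'ee_rot': [[0.969, -0.246, -0.0], [-0.246, -0.969, -0.002], [0.0, 0.002, -1.0]], 'wrist_force': [0.443, -0.04, -0.633], 'moment': [0.02, 0.04, 0.034], 'gripper_force': 0.0, 'gripper_width': 1.002}
```

View pics/top0.png

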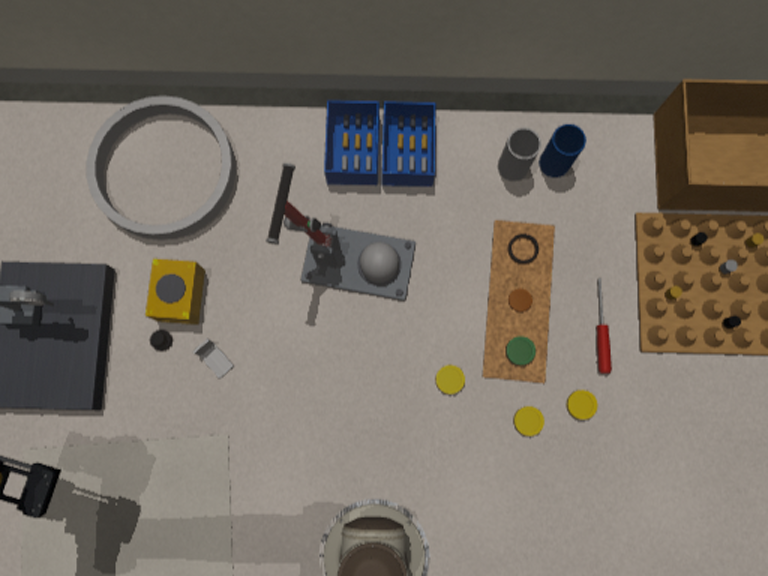

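View pics/side0.png

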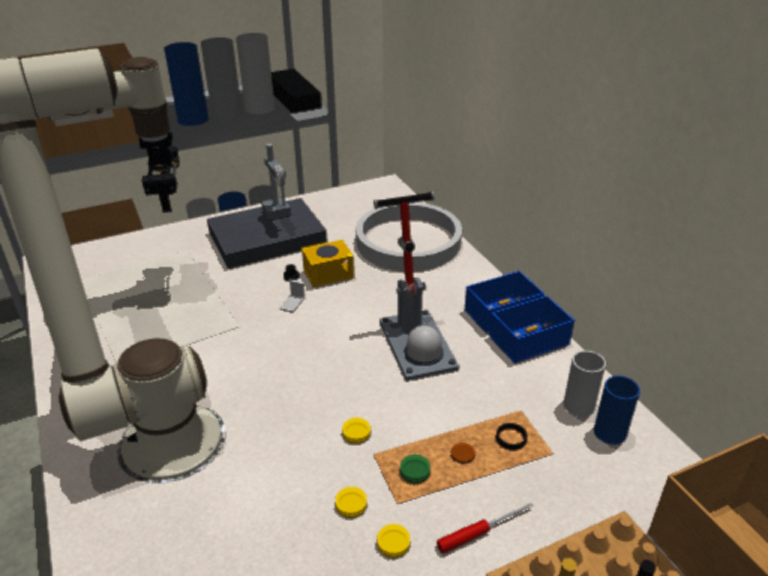

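```bash
cat > m.py <<'E'
from h import *
from scipy.optimize import least_squares
def green(d,zr=None):
    hsv=cv2.cvtColor(d['color'],cv2.COLOR_RGB2HSV); return cv2.inRange(hsv,(45,80,40),(90,255,255))>0
def ray(d,u,v):
    h=d['range_z'].shape[0]; f=h/2/np.tan(np.radians(d['vertical_fov'])/2);E=np.array(d['extrinsics'])
    return E[:3,3],E[:3,:3]@np.array([(u-d['cx'])/f,(v-d['cy'])/f,1])
def sphere(P):
    r=least_squares(lambda q:np.linalg.norm(P-q[:3],axis=1)-q[3],[*P.mean(0)-[0,0,.03],.04],loss='soft_l1',f_scale=.002).x; return r
if __name__=='__main__':
  for n in('top','side'):
    d=load(n);C=cloud(d)
    m=green(d); k,l,st,ce=cv2.connectedComponentsWithStats(m.astype('u1' if 0 else np.uint8)); i=1+st[1:,4].argmax(); mm=l==i
    P=C[mm]; zt=np.percentile(P[:,2],80); T=P[P[:,2]>zt-.006]
    (c,r)=cv2.minEnclosingCircle(T[:,:2].astype(np.float32))
    print(n,'green',st[i],ce[i].round(1),'ztop',zt.round(4),'circ',np.round(c,4),round(r,4),'mean',T.mean(0).round(4),len(T))
    dc=np.array([379,263])/1.5 if n=='top' else np.array([425,342])/1.5
    u,v=dc.astype(int); B=C[v-18:v+19,u-18:u+19].reshape(-1,3)
    B0=C[v,u]; B=B[(np.linalg.norm(B[:,:2]-B0[:2],axis=1)<.045)&(B[:,2]>.05)]
    q=sphere(B);print(' dome',q.round(4),'top',(q[2]+q[3]).round(4),len(B), 'res',np.abs(np.linalg.norm(B-q[:3],axis=1)-q[3]).mean().round(4))
    # fixed r
    q2=least_squares(lambda s:np.linalg.norm(B-s,axis=1)-.04,q[:3],loss='soft_l1',f_scale=.002).x; print(' dome r40',q2.round(4))
    near=np.linalg.norm(C[...,:2]-q2[:2],axis=-1)<.32
    bar=near&(C[...,2]>.30)&(C[...,2]<.37)&(C[...,1]>q2[1]+.02)
    P=C[bar]; print(' bar n',len(P))
    if len(P)>20:
        c=np.median(P,0); P=P[np.linalg.norm(P-c,axis=1)<.1]; c=P.mean(0);s=np.linalg.svd(P-c)[2][0]; t=(P-c)@s;print(' bar c',c.round(4),'dir',s.round(3),'ext',t.min().round(4),t.max().round(4),'mid',(c+s*(t.min()+t.max())/2).round(4),'zmax',P[:,2].max().round(4))
    base=near&(C[...,2]>.009)&(C[...,2]<.021)
    P=C[base].astype(np.float32); P=P[np.linalg.norm(P[:,:2]-q2[:2]-[0,.03],axis=1)<.2]; print(' base',cv2.minAreaRect(P[:,:2]),len(P))
    mat=C[(C[...,2]>.002)&(C[...,2]<.007)&(np.abs(C[...,0]-T[:,0].mean())<.03)&(np.abs(C[...,1]-T[:,1].mean())<.04)]; print(' mat z',np.median(mat[:,2]) if len(mat) else None)
E
python3 m.py
```

```text
top green [338 225  19  18 281] [346.9 233.4] ztop 0.0233 circ [ 0.3359 -0.1643] 0.1762 mean [ 0.4133 -0.2852  0.0399] 237
 dome [0.5895 0.0074 0.0448 0.039 ] top 0.0838 476 res 0.0018
 dome r40 [0.5897 0.0074 0.0434]
 bar n 447
 bar c [0.6136 0.1692 0.3346] dir [-0.987  0.159 -0.01 ] ext -0.0703 0.0688 mid [0.6144 0.169  0.3346] zmax 0.3451Traceback (most recent call last):
  File "m.py", line 29, in <module>
    P=C[base].astype(np.float32); P=P[np.linalg.norm(P[:,:2]-q2[:2]-[0,.03],axis=1)<.2]; print(' base',cv2.minAreaRect(P[:,:2]),len(P))
                                                                                                       ~~~~~~~~~~~~~~~^^^^^^^^^
cv2.error: OpenCV(4.12.0) /io/opencv/modules/imgproc/src/convhull.cpp:143: error: (-215:Assertion failed) total >= 0 && (depth == CV_32F || depth == CV_32S) in function 'convexHull'
```

```bash
sed -i 's/P=C\[mm\]; zt=.*/P=C[mm]; zt=np.median(P[:,2]); T=P[np.abs(P[:,2]-zt)<.004]; rect=None/; s/cv2.minAreaRect(P\[:,:2\])/cv2.minAreaRect(np.ascontiguousarray(P[:,:2]))/; s/minEnclosingCircle(T\[:,:2\].astype(np.float32))/minEnclosingCircle(np.ascontiguousarray(T[:,:2],dtype=np.float32))/' m.py
cat >> m.py <<'E'
  # two-view triangulation of blank top by fitting outline centre: mask vs predicted disc silhouettes
  def sil(d,c,h=.018,r=.03):
    a=np.linspace(0,2*np.pi,60); ring=np.c_[r*np.cos(a),r*np.sin(a)]
    pts=np.r_[np.c_[ring+c[:2],np.full(60,c[2])],np.c_[ring+c[:2],np.full(60,c[2]-h)]]
    S=8;hull=cv2.convexHull((proj(d,pts)*S).astype(np.float32)); M=cv2.moments(hull); return np.array([M['m10'],M['m01']])/M['m00']/S, M['m00']/S/S
  D=[load('top'),load('side')];obs=[]
  for d in D:
    k,l,st,ce=cv2.connectedComponentsWithStats(green(d).astype(np.uint8)); i=1+st[1:,4].argmax(); obs.append((ce[i],st[i,4]))
  f=lambda c:np.concatenate([sil(d,c)[0]-o[0] for d,o in zip(D,obs)])
  r=least_squares(f,[.4,-.29,.022]); print('triang blank_top',r.x.round(4),'res px',r.fun.round(2),[(sil(d,r.x)[1],o[1]) for d,o in zip(D,obs)])
E
python3 m.py
```

```text
top green [338 225  19  18 281] [346.9 233.4] ztop 0.0208 circ [ 0.4156 -0.2884] 0.0293 mean [ 0.4157 -0.2885  0.0207] 220
 dome [0.5895 0.0074 0.0448 0.039 ] top 0.0838 476 res 0.0018
 dome r40 [0.5897 0.0074 0.0434]
 bar n 447
 bar c [0.6136 0.1692 0.3346] dir [-0.987  0.159 -0.01 ] ext -0.0703 0.0688 mid [0.6144 0.169  0.3346] zmax 0.3451
 base ((0.6304764151573181, 0.016806840896606445), (0.32280290126800537, 0.3036392331123352), 56.83769607543945) 1688
 mat z 0.003951546845385456
side green [267 303  19  19 288] [276.1 311.9] ztop 0.0221 circ [ 0.4138 -0.2927] 0.0305 mean [ 0.4147 -0.2936  0.0222] 234
 dome [0.5912 0.0034 0.0471 0.0381] top 0.0852 286 res 0.0023
 dome r40 [0.5918 0.0046 0.0451]
 bar n 262
 bar c [0.614  0.1623 0.3316] dir [-0.987  0.16   0.006] ext -0.0724 0.0678 mid [0.6162 0.162  0.3316] zmax 0.3458
 base ((0.655217707157135, 0.025336191058158875), (0.3682660162448883, 0.25305604934692383), 80.99042510986328) 934
 mat z 0.004543502678305944
triang blank_top [ 0.416  -0.2897  0.0225] res px [ 0.01 -0.03 -0.03  0.01] [(319.43996572028846, np.int32(281)), (343.0486628692597, np.int32(288))]
```

Request:
drive_tool:
  moves:
    - {"turn":0.185,"claw":1}
    - {"turn":0.185,"claw":1}
    - {"turn":0.185,"claw":1}
    - {"turn":0.185,"claw":1}
    - {"turn":0.185,"claw":1}
    - {"turn":0.185,"claw":1}
    - {"turn":0.187,"claw":1}
    - {"turn":0.187,"claw":1}

```text
invalid input
```

Request:
drive_tool:
  moves:
    - {"delta_pos":[18,-15,0],"claw":1}
    - {"delta_pos":[36,-31,0],"claw":1}
    - {"delta_pos":[36,-31,0],"claw":1}
    - {"delta_pos":[36,-31,0],"claw":1}
    - {"delta_pos":[36,-31,0],"claw":1}
    - {"delta_pos":[36,-31,0],"claw":1}
    - {"delta_pos":[36,-31,0],"claw":1}
    - {"delta_pos":[36,-31,0],"claw":1}
    - {"delta_pos":[36,-31,0],"claw":1}
    - {"delta_pos":[36,-31,0],"claw":1}
    - {"delta_pos":[18,-15,0],"claw":1}
    - {"claw":1}

```text
invalid input
```

Request:
drive_tool:
  moves:
    - {"delta_pos":[0,0,0],"turn":0.185,"claw":1}
    - {"delta_pos":[0,0,0],"turn":0.185,"claw":1}
    - {"delta_pos":[0,0,0],"turn":0.185,"claw":1}
    - {"delta_pos":[0,0,0],"turn":0.185,"claw":1}
    - {"delta_pos":[0,0,0],"turn":0.185,"claw":1}
    - {"delta_pos":[0,0,0],"turn":0.185,"claw":1}
    - {"delta_pos":[0,0,0],"turn":0.185,"claw":1}
    - {"delta_pos":[0,0,0],"turn":0.185,"claw":1}

```text
time_s: 1.1
tcp_pos: [0.1538, 0.6054, 0.1906]
ee_rot: [[-0.163, -0.987, -0.0], [-0.987, 0.163, -0.001], [0.001, 0.0, -1.0]]
wrist_force: [0.7, 0.4, 0.4]
gripper_width: 1.001
gripper_force: 0.0
```

Request:
drive_tool:
  moves:
    - {"delta_pos":[18,-15,0],"turn":0,"claw":1}
    - {"delta_pos":[36,-31,0],"turn":0,"claw":1}
    - {"delta_pos":[36,-31,0],"turn":0,"claw":1}
    - {"delta_pos":[36,-31,0],"turn":0,"claw":1}
    - {"delta_pos":[36,-31,0],"turn":0,"claw":1}
    - {"delta_pos":[36,-31,0],"turn":0,"claw":1}
    - {"delta_pos":[36,-31,0],"turn":0,"claw":1}
    - {"delta_pos":[36,-31,0],"turn":0,"claw":1}
    - {"delta_pos":[36,-31,0],"turn":0,"claw":1}
    - {"delta_pos":[36,-31,0],"turn":0,"claw":1}
    - {"delta_pos":[18,-15,0],"turn":0,"claw":1}
    - {"delta_pos":[0,0,0],"turn":0,"claw":1}

```text
time_s: 2.6
tcp_pos: [0.4026, 0.2003, 0.1909]
ee_rot: [[-0.16, -0.987, -0.001], [-0.987, 0.16, -0.0], [0.001, 0.001, -1.0]]
wrist_force: [-0.1, 0.3, 0.2]
gripper_width: 1.0
gripper_force: 0.0
```

Request:
drive_tool:
  moves:
    - {"delta_pos":[22,-4,0],"turn":0,"claw":1}
    - {"delta_pos":[45,-9,0],"turn":0,"claw":1}
    - {"delta_pos":[45,-9,0],"turn":0,"claw":1}
    - {"delta_pos":[45,-9,0],"turn":0,"claw":1}
    - {"delta_pos":[45,-9,0],"turn":0,"claw":1}
    - {"delta_pos":[45,-9,0],"turn":0,"claw":1}
    - {"delta_pos":[45,-9,0],"turn":0,"claw":1}
    - {"delta_pos":[45,-9,0],"turn":0,"claw":1}
    - {"delta_pos":[45,-9,0],"turn":0,"claw":1}
    - {"delta_pos":[45,-9,0],"turn":0,"claw":1}
    - {"delta_pos":[45,-9,0],"turn":0,"claw":1}
    - {"delta_pos":[0,0,0],"turn":0,"claw":1}

```text
time_s: 4.1
tcp_pos: [0.4212, -0.2807, 0.1904]
ee_rot: [[-0.16, -0.987, -0.001], [-0.987, 0.16, 0.0], [-0.0, 0.001, -1.0]]
wrist_force: [-0.4, 0.2, 0.7]
gripper_width: 0.997
gripper_force: 0.0
```

Request:
drive_tool:
  moves:
    - {"delta_pos":[10,3.8,20],"turn":0,"claw":1}
    - {"delta_pos":[0,0,40],"turn":0,"claw":1}
    - {"delta_pos":[0,0,40],"turn":0,"claw":1}
    - {"delta_pos":[0,0,40],"turn":0,"claw":1}
    - {"delta_pos":[0,0,20],"turn":0,"claw":1}
    - {"delta_pos":[0,0,12],"turn":0,"claw":1}
    - {"delta_pos":[0,0,10],"turn":0,"claw":1}
    - {"delta_pos":[0,0,0],"turn":0,"claw":1}
    - {"delta_pos":[0,0,0],"turn":0,"claw":1}

```text
time_s: 5.22
tcp_pos: [0.4163, -0.2887, 0.01]
ee_rot: [[-0.157, -0.988, 0.001], [-0.988, 0.157, -0.001], [0.0, -0.002, -1.0]]
wrist_force: [-0.0, -0.1, 0.5]
gripper_width: 1.003
gripper_force: 0.0
```

Run:
```python
from h import *
d=cap('side'); save(d,'side1.png',(200,220,400,360),4)
s=monitor.sense(); print(s['tcp_pos'],s['wrist_force'])
```

```text
[ 0.41625619 -0.28877665  0.01002421] [-0.56458919 -0.26484481  0.06524254]
```

View pics/side1.png

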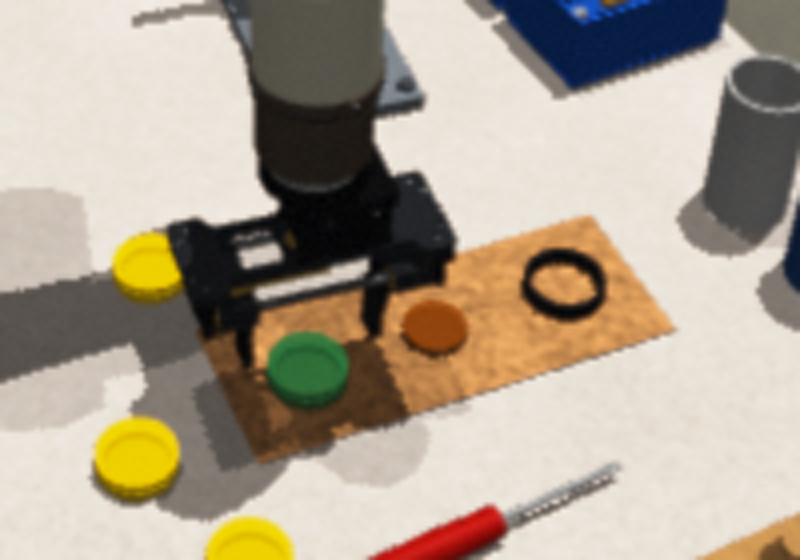

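Run:
```python
from h import *
d=load('side'); s=monitor.sense(); R=np.array(s['ee_rot']); t=s['tcp_pos']
for n,o in [('tcp',[0,0,0]),('f+',[0,.0435,0]),('f-',[0,-.0435,0]),('f+o',[0,.058,0]),('f-o',[0,-.058,0])]:
    p=t+R@np.array(o); print(n,((proj(d,p)[0]-[200,220])*4).round())
for z in(.004,.022): print('blank',z,((proj(d,[.416,-.29,z])[0]-[200,220])*4).round())
C=cloud(d)
for u,v in [(244,360),(249,350),(373,330),(375,310)]:
    print((u,v),C[220+v//4,200+u//4].round(4))
```

```text
tcp [304. 369.]
f+ [247. 383.]
f- [360. 356.]
f+o [228. 387.]
f-o [378. 352.]
blank 0.004 [304. 376.]
blank 0.022 [305. 360.]
(244, 360) [ 0.366  -0.2915  0.0489]
(249, 350) [ 0.37   -0.2897  0.0578]
(373, 330) [ 0.4608 -0.3075  0.0526]
(375, 310) [ 0.4587 -0.3092  0.0765]
```

Run:
```python
from h import *
d=load('side');C=cloud(d)
for u in (261,262,292,293,294):
    print(u); 
    for v in range(292,318,2): print('  ',v,C[v,u].round(3),d['color'][v,u])
```

```text
261
   292 [ 0.359 -0.306  0.141] [62 49 20]
   294 [ 0.359 -0.305  0.132] [16 13 15]
   296 [ 0.356 -0.311  0.132] [18 20 21]
   298 [ 0.354 -0.316  0.13 ] [13 13 16]
   300 [ 0.353 -0.319  0.125] [12 12 14]
   302 [ 0.367 -0.289  0.08 ] [14 12 14]
   304 [ 0.365 -0.293  0.076] [12 11 10]
   306 [ 0.366 -0.291  0.065] [9 8 8]
   308 [ 0.365 -0.293  0.059] [9 8 9]
   310 [ 0.366 -0.292  0.049] [17 13  9]
   312 [ 0.366 -0.292  0.041] [58 40 25]
   314 [ 0.376 -0.271  0.005] [61 41 24]
   316 [ 0.372 -0.279  0.006] [79 54 32]
262
   292 [ 0.362 -0.306  0.14 ] [67 50 24]
   294 [ 0.362 -0.306  0.132] [22 22 21]
   296 [ 0.358 -0.315  0.135] [18 18 21]
   298 [ 0.357 -0.316  0.128] [13 16 16]
   300 [ 0.357 -0.317  0.122] [13 13 15]
   302 [ 0.368 -0.294  0.084] [37 26 19]
   304 [ 0.369 -0.291  0.073] [55 38 24]
   306 [ 0.37  -0.289  0.062] [42 30 19]
   308 [ 0.37  -0.29   0.054] [37 26 19]
   310 [ 0.37  -0.29   0.045] [38 28 21]
   312 [ 0.382 -0.265  0.003] [89 60 35]
   314 [ 0.378 -0.273  0.004] [63 43 24]
   316 [ 0.374 -0.282  0.009] [78 53 32]
292
   292 [ 0.461 -0.299  0.086
[... 881 characters left out ...]
 [ 0.467 -0.3    0.007] [78 53 31]
   312 [ 0.465 -0.303  0.002] [72 48 28]
   314 [ 0.461 -0.312  0.005] [76 52 29]
   316 [ 0.455 -0.322  0.01 ] [79 51 30]
294
   292 [ 0.463 -0.305  0.091] [ 9  9 10]
   294 [ 0.462 -0.308  0.086] [10 11 10]
   296 [ 0.463 -0.307  0.076] [ 9 10  9]
   298 [ 0.463 -0.307  0.068] [17 12 10]
   300 [ 0.463 -0.309  0.062] [27 20 15]
   302 [ 0.465 -0.306  0.048] [32 22 16]
   304 [ 0.465 -0.307  0.042] [122  82  49]
   306 [ 0.478 -0.286  0.004] [132  89  49]
   308 [ 0.475 -0.292  0.003] [81 53 31]
   310 [ 0.473 -0.297  0.   ] [81 55 33]
   312 [ 0.468 -0.306  0.003] [74 50 29]
   314 [ 0.464 -0.313  0.004] [72 48 30]
   316 [ 0.46  -0.319  0.003] [77 52 32]
```

Run:
```python
from h import *
s=monitor.sense(); print(s['time_s'],s['tcp_pos'],s['joints'])
d=cap('side');C=cloud(d)
for v in range(296,316,2): print('  ',v,C[v,293].round(3),d['color'][v,293])
t=cap('top');T=cloud(t); save(t,'top1.png',(290,180,400,290),5)
```

```text
5.275 [ 0.41625619 -0.28877665  0.01002421] [-1.63607352e+01  2.30203555e+01 -2.90592812e+01  8.46155202e-03
 -3.78196945e+01  7.30488091e+00]
   296 [ 0.46  -0.307  0.078] [11 10 11]
   298 [ 0.461 -0.307  0.069] [13 13 13]
   300 [ 0.462 -0.305  0.058] [11 12 12]
   302 [ 0.462 -0.305  0.05 ] [11 12  9]
   304 [ 0.46  -0.31   0.047] [72 49 30]
   306 [ 0.475 -0.286  0.006] [99 66 38]
   308 [ 0.473 -0.289  0.001] [81 55 32]
   310 [ 0.467 -0.3    0.006] [75 51 30]
   312 [ 0.464 -0.305  0.005] [73 49 29]
   314 [ 0.462 -0.31   0.002] [77 51 29]
```

View pics/top1.png

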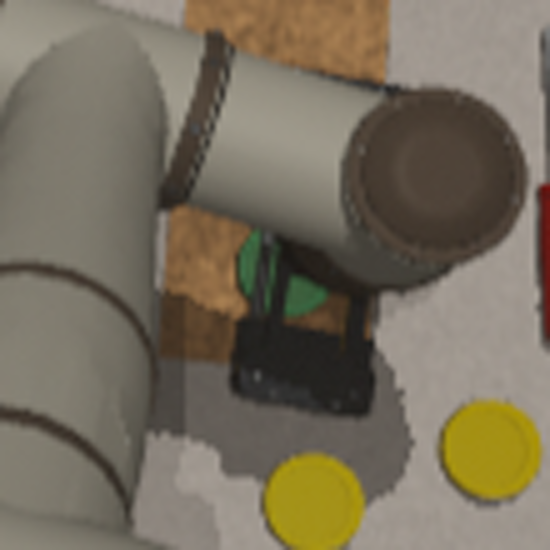

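Request:
drive_tool:
  moves:
    - {"delta_pos":[0,0,0],"turn":0,"claw":0.8}
    - {"delta_pos":[0,0,0],"turn":0,"claw":0.7}
    - {"delta_pos":[0,0,0],"turn":0,"claw":0.6}
    - {"delta_pos":[0,0,0],"turn":0,"claw":0.55}
    - {"delta_pos":[0,0,0],"turn":0,"claw":0.55}

```text
time_s: 6.0
tcp_pos: [0.4156, -0.2886, 0.0092]
ee_rot: [[-0.157, -0.988, -0.0], [-0.988, 0.157, 0.0], [-0.0, 0.0, -1.0]]
wrist_force: [0.2, 0.4, -0.5]
gripper_width: 0.576
gripper_force: 0.0
```

Run:
```python
from h import *
d=cap('side'); save(d,'side2.png',(220,250,340,340),6)
C=cloud(d)
for u in (266,268,270,284,286,288,290):
  k=[(v,*C[v,u].round(3)) for v in range(292,318) if d['color'][v,u].max()<40 and C[v,u,2]<.1]; print(u,k[-2:])
```

```text
266 [(305, np.float64(0.381), np.float64(-0.292), np.float64(0.064)), (306, np.float64(0.383), np.float64(-0.29), np.float64(0.056))]
268 [(308, np.float64(0.386), np.float64(-0.295), np.float64(0.051)), (309, np.float64(0.387), np.float64(-0.294), np.float64(0.045))]
270 []
284 []
286 [(303, np.float64(0.443), np.float64(-0.298), np.float64(0.048)), (304, np.float64(0.439), np.float64(-0.306), np.float64(0.053))]
288 [(299, np.float64(0.445), np.float64(-0.306), np.float64(0.071)), (300, np.float64(0.445), np.float64(-0.306), np.float64(0.068))]
290 [(293, np.float64(0.449), np.float64(-0.307), np.float64(0.095)), (294, np.float64(0.451), np.float64(-0.305), np.float64(0.089))]
```

View pics/side2.png

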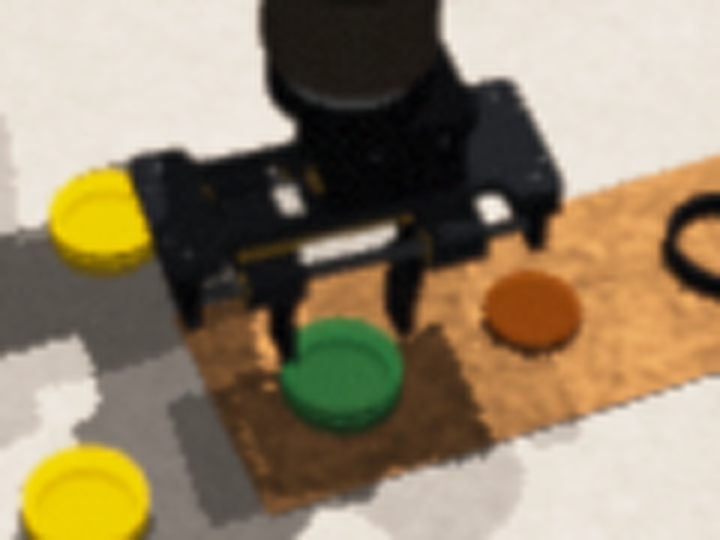

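Request:
drive_tool:
  moves:
    - {"delta_pos":[0,0,0],"turn":0,"claw":1}
    - {"delta_pos":[0,0,0],"turn":0,"claw":1}
    - {"delta_pos":[0,0,0],"turn":0,"claw":1}
    - {"delta_pos":[0,0,8],"turn":0,"claw":1}
    - {"delta_pos":[0,0,8],"turn":0,"claw":1}
    - {"delta_pos":[0,0,6],"turn":0,"claw":1}
    - {"delta_pos":[0,0,2],"turn":0,"claw":1}
    - {"delta_pos":[0,0,0],"turn":0,"claw":1}

```text
time_s: 7.05
tcp_pos: [0.4155, -0.2886, -0.015]
ee_rot: [[-0.157, -0.988, -0.0], [-0.988, 0.157, 0.0], [-0.0, 0.0, -1.0]]
wrist_force: [0.3, -0.6, 0.8]
gripper_width: 0.997
gripper_force: 0.0
```

Run:
```python
from h import *
d=cap('side'); save(d,'side3.png',(220,250,340,340),6)
C=cloud(d); print(monitor.sense()['wrist_force'])
for u in (258,260,261,262,290,292,293,294):
  k=[(v,*C[v,u].round(3)) for v in range(292,325) if d['color'][v,u].max()<40 and C[v,u,2]<.1]; print(u,[tuple(map(float,q)) for q in k[-2:]])
```

```text
[-0.67000819 -0.36520173 -0.18999289]
258 [(307.0, 0.345, -0.317, 0.099), (308.0, 0.346, -0.313, 0.09)]
260 [(315.0, 0.363, -0.291, 0.028), (316.0, 0.363, -0.29, 0.023)]
261 [(316.0, 0.365, -0.293, 0.024), (317.0, 0.365, -0.293, 0.02)]
262 [(315.0, 0.368, -0.293, 0.028), (316.0, 0.369, -0.292, 0.021)]
290 [(305.0, 0.459, -0.295, 0.028), (306.0, 0.462, -0.29, 0.016)]
292 [(308.0, 0.459, -0.307, 0.026), (309.0, 0.46, -0.306, 0.022)]
293 [(308.0, 0.465, -0.303, 0.02), (309.0, 0.462, -0.307, 0.021)]
294 [(307.0, 0.463, -0.311, 0.033), (308.0, 0.466, -0.306, 0.023)]
```

View pics/side3.png

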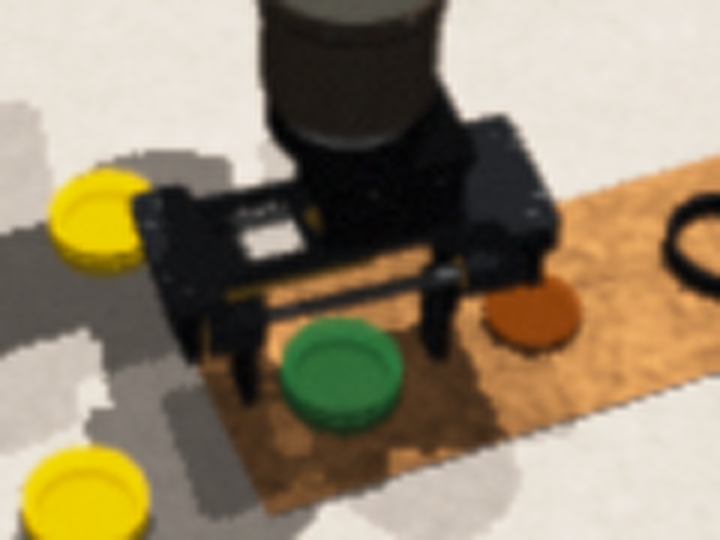

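Run:
```python
from h import *
from m import green
d=load('side');C=cloud(d);acc=0
for _ in range(6):acc=acc+cloud(cap('side'))/6
m=green(d); P=acc[m]; c=[.4147,-.2925]
r=np.linalg.norm(P[:,:2]-c,axis=1)
for a in range(0,33,4):
    k=(r>=a/1000)&(r<(a+4)/1000); print(a,k.sum(),np.percentile(P[k,2],[10,50,90]).round(4))
```

```text
0 4 [0.0217 0.0233 0.0237]
4 14 [0.0211 0.0224 0.0231]
8 21 [0.0217 0.022  0.0236]
12 34 [0.0214 0.0222 0.0237]
16 40 [0.0213 0.0224 0.0235]
20 50 [0.0211 0.0225 0.0235]
24 86 [0.0127 0.0216 0.0231]
28 50 [0.0117 0.0197 0.0227]Traceback (most recent call last):
  File "<stdin>", line 8, in <module>
    return _quantile_unchecked(
        a, q, axis, out, overwrite_input, method, keepdims, weights)
    return _ureduce(a,
                    func=_quantile_ureduce_func,
    ...<5 lines>...
                    overwrite_input=overwrite_input,
                    method=method)
    r = func(a, **kwargs)
    result = _quantile(arr,
                       quantiles=q,
    ...<2 lines>...
                       out=out,
                       weights=wgt)
    slices_having_nans = np.isnan(arr[-1, ...])
                                  ~~~^^^^^^^^^
IndexError: index -1 is out of bounds for axis 0 with size 0
```

Request:
drive_tool:
  moves:
    - {"delta_pos":[3,0,5],"turn":0,"claw":1}
    - {"delta_pos":[0,0,5],"turn":0,"claw":1}
    - {"delta_pos":[0,0,0],"turn":0,"claw":0.9}
    - {"delta_pos":[0,0,0],"turn":0,"claw":0.8}
    - {"delta_pos":[0,0,0],"turn":0,"claw":0.72}
    - {"delta_pos":[0,0,0],"turn":0,"claw":0.66}
    - {"delta_pos":[0,0,0],"turn":0,"claw":0.6}
    - {"delta_pos":[0,0,0],"turn":0,"claw":0.5}
    - {"delta_pos":[0,0,0],"turn":0,"claw":0.5}

```text
time_s: 8.52
tcp_pos: [0.4152, -0.2916, -0.0246]
ee_rot: [[-0.157, -0.988, 0.0], [-0.988, 0.157, -0.0], [0.0, -0.0, -1.0]]
wrist_force: [0.0, 0.3, 1.4]
gripper_width: 0.684
gripper_force: 30.0
```

Request:
drive_tool:
  moves:
    - {"delta_pos":[0,0,-8],"turn":0,"claw":0.5}
    - {"delta_pos":[0,0,-25],"turn":0,"claw":0.5}
    - {"delta_pos":[0,0,-35],"turn":0,"claw":0.5}
    - {"delta_pos":[0,0,-35],"turn":0,"claw":0.5}
    - {"delta_pos":[0,0,-20],"turn":0,"claw":0.5}
    - {"delta_pos":[0,0,-7],"turn":0,"claw":0.5}

```text
time_s: 9.28
tcp_pos: [0.4157, -0.2917, 0.1068]
ee_rot: [[-0.157, -0.988, 0.003], [-0.988, 0.157, -0.001], [0.0, -0.003, -1.0]]
wrist_force: [-0.7, 0.0, -1.5]
gripper_width: 0.683
gripper_force: 30.0
```

Request:
drive_tool:
  moves:
    - {"delta_pos":[-11,-5,0],"turn":0,"claw":0.5}
    - {"delta_pos":[-30,-12,0],"turn":0,"claw":0.5}
    - {"delta_pos":[-35,-14,0],"turn":0,"claw":0.5}
    - {"delta_pos":[-35,-14,0],"turn":0,"claw":0.5}
    - {"delta_pos":[-35,-14,0],"turn":0,"claw":0.5}
    - {"delta_pos":[-35,-14,0],"turn":0,"claw":0.5}
    - {"delta_pos":[-35,-14,0],"turn":0,"claw":0.5}
    - {"delta_pos":[-35,-14,0],"turn":0,"claw":0.5}
    - {"delta_pos":[-35,-13,0],"turn":0,"claw":0.5}
    - {"delta_pos":[-25,-9,0],"turn":0,"claw":0.5}
    - {"delta_pos":[-10,-4,0],"turn":0,"claw":0.5}
    - {"delta_pos":[0,0,0],"turn":0,"claw":0.5}

```text
time_s: 10.78
tcp_pos: [0.5907, 0.0056, 0.1046]
ee_rot: [[-0.157, -0.988, -0.001], [-0.988, 0.157, -0.0], [0.001, 0.001, -1.0]]
wrist_force: [0.2, 0.3, -1.1]
gripper_width: 0.686
gripper_force: 30.0
```

Run:
```python
from h import *
s=monitor.sense(); print(s['tcp_pos'],s['wrist_force'],s['gripper_width'])
t=cap('top');d=cap('side')
a=t['color'][120:230,195:325,::-1]; b=d['color'][150:260,220:350,::-1]
cv2.imwrite('pics/both4.png',cv2.resize(np.hstack([a,b]),(780,330),interpolation=cv2.INTER_CUBIC))
```

```text
[0.59071374 0.00564298 0.10462329] [ 0.23032053  0.30827478 -1.12366823] 0.6859639752976525
```

View pics/both4.png

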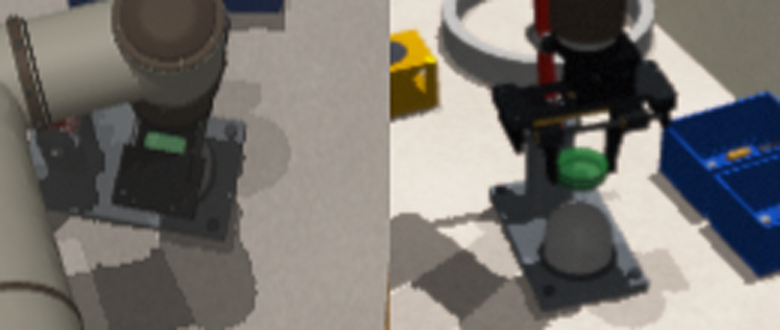

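```bash
cat > b.py <<'E'
from m import *
def lowc(mask):
    us=np.where(mask.sum(0)>2)[0][1:-1]; return us,np.array([np.where(mask[:,u])[0].max()+.5 for u in us])
def fitblank(n='side',N=8,z=None):
    acc=[];g=0
    for _ in range(N):
        d=cap(n); acc.append(cloud(d)); g=g+green(d)
    C=np.median(acc,0); m=g>N/2
    k,l,st,ce=cv2.connectedComponentsWithStats(m.astype(np.uint8)); c0=1+st[1:,4].argmax(); m=l==c0
    P=C[m]; 
    zt=np.median(P[P[:,2]>np.percentile(P[:,2],40),2]) if z is None else z
    us,vs=lowc(m); a=np.linspace(0,2*np.pi,721)
    def pred(c):
        pts=np.c_[c[0]+.03*np.cos(a),c[1]+.03*np.sin(a),np.full(721,zt-.018)]; q=proj(d,pts)
        q=q[q[:,1]>=q[:,1].mean()-1]; o=np.argsort(q[:,0]); return np.interp(us,q[o,0],q[o,1])
    f=lambda c:(pred(c)-vs)
    T=P[np.abs(P[:,2]-zt)<.003]
    r=least_squares(f,T.mean(0)[:2],loss='soft_l1',f_scale=.5,diff_step=1e-3)
    print('bbox',st[c0],'zt',zt.round(4),'T mean',T.mean(0).round(4),len(T),'arc fit',r.x.round(4),'res',np.abs(r.fun).mean().round(2))
    return r.x,zt,C,d,m
if __name__=='__main__':
    x,zt,C,d,m=fitblank()
    B=C.reshape(-1,3); B=B[(np.linalg.norm(B[:,:2]-[.591,.006],axis=1)<.045)&(B[:,2]>.045)&(B[:,2]<.088)&~m.ravel()]
    for q0 in([.591,.005,.045],):
        q=least_squares(lambda s:np.linalg.norm(B-s,axis=1)-.04,q0,loss='soft_l1',f_scale=.001); print('dome',q.x.round(4),len(B),np.abs(q.fun).mean().round(4))
    print(monitor.sense()['tcp_pos'])
    # tilt of top
    P=C[m]; P=P[np.abs(P[:,2]-zt)<.004]; A=np.linalg.lstsq(np.c_[P[:,:2]-P[:,:2].mean(0),np.ones(len(P))],P[:,2],rcond=None)[0]; print('slope',A.round(3))
E
python3 b.py
```

```text
bbox [276 199  17  14 196] zt 0.1528 T mean [0.592  0.0013 0.1524] 150 arc fit [0.5895 0.0108] res 0.19
dome [0.5917 0.0053 0.0453] 345 0.0009
[0.59099318 0.00514552 0.10538356]
slope [-0.005  0.004  0.152]
```

Request:
drive_tool:
  moves:
    - {"delta_pos":[0,0,8],"turn":0,"claw":0.5}
    - {"delta_pos":[0,0,16],"turn":0,"claw":0.5}
    - {"delta_pos":[0,0,14],"turn":0,"claw":0.5}
    - {"delta_pos":[0,0,8],"turn":0,"claw":0.5}
    - {"delta_pos":[0,0,4],"turn":0,"claw":0.5}
    - {"delta_pos":[0,0,0],"turn":0,"claw":0.5}
    - {"delta_pos":[0,0,0],"turn":0,"claw":0.5}

```text
time_s: 12.15
tcp_pos: [0.5915, 0.0056, 0.0558]
ee_rot: [[-0.157, -0.988, 0.001], [-0.988, 0.157, 0.0], [-0.0, -0.001, -1.0]]
wrist_force: [-0.8, 0.4, -1.2]
gripper_width: 0.686
gripper_force: 30.0
```

```bash
python3 b.py
python3 - <<'E'
from h import *
d=load('side'); t=cap('top'); print(monitor.sense()['wrist_force'])
a=t['color'][130:200,220:290,::-1]; b=d['color'][180:250,250:320,::-1]
cv2.imwrite('pics/both5.png',cv2.resize(np.hstack([a,b]),(800,400),interpolation=cv2.INTER_CUBIC))
E
```

```text
bbox [276 210  16  14 193] zt 0.1029 T mean [0.5919 0.0031 0.1026] 151 arc fit [0.5947 0.0108] res 0.2
dome [0.592  0.0054 0.0459] 257 0.0013
[0.5911095  0.00549717 0.05538271]
slope [0.002 0.011 0.103]
[ 0.17454061 -0.11391795 -1.47973299]
```

View pics/both5.png

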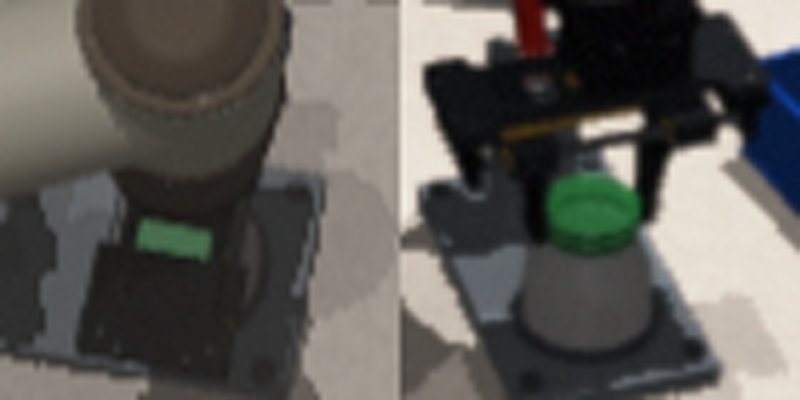

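Request:
drive_tool:
  moves:
    - {"delta_pos":[0,0,2],"turn":0,"claw":0.5}
    - {"delta_pos":[0,0,1.5],"turn":0,"claw":0.5}
    - {"delta_pos":[0,0,1],"turn":0,"claw":0.5}
    - {"delta_pos":[0,0,0.5],"turn":0,"claw":0.5}
    - {"delta_pos":[0,0,0],"turn":0,"claw":0.5}

```text
time_s: 13.22
tcp_pos: [0.5911, 0.0055, 0.0502]
ee_rot: [[-0.157, -0.988, -0.0], [-0.988, 0.157, -0.0], [0.0, 0.0, -1.0]]
wrist_force: [0.7, -0.8, -1.9]
gripper_width: 0.68
gripper_force: 30.0
```

Request:
drive_tool:
  moves:
    - {"delta_pos":[0,0,0.5],"turn":0,"claw":0.5}
    - {"delta_pos":[0,0,0.5],"turn":0,"claw":0.5}

```text
time_s: 13.48
tcp_pos: [0.5911, 0.0055, 0.0493]
ee_rot: [[-0.157, -0.988, 0.0], [-0.988, 0.157, -0.0], [0.0, -0.0, -1.0]]
wrist_force: [0.4, -0.5, -1.4]
gripper_width: 0.681
gripper_force: 30.0
```

Request:
drive_tool:
  moves:
    - {"delta_pos":[0,0,0.5],"turn":0,"claw":0.5}
    - {"delta_pos":[0,0,0],"turn":0,"claw":0.5}

```text
time_s: 13.72
tcp_pos: [0.5911, 0.0055, 0.0488]
ee_rot: [[-0.157, -0.988, -0.0], [-0.988, 0.157, -0.0], [0.0, -0.0, -1.0]]
wrist_force: [-0.2, -0.5, -0.7]
gripper_width: 0.685
gripper_force: 30.0
```

Request:
drive_tool:
  moves:
    - {"delta_pos":[0,0,0.5],"turn":0,"claw":0.5}
    - {"delta_pos":[0,0,0],"turn":0,"claw":0.5}

```text
time_s: 13.98
tcp_pos: [0.5912, 0.0055, 0.0486]
ee_rot: [[-0.157, -0.988, 0.0], [-0.988, 0.157, -0.0], [-0.0, -0.0, -1.0]]
wrist_force: [-1.3, -0.5, 1.9]
gripper_width: 0.685
gripper_force: 30.0
```

Request:
drive_tool:
  moves:
    - {"delta_pos":[0,0,0.5],"turn":0,"claw":0.5}
    - {"delta_pos":[0,0,0],"turn":0,"claw":0.5}

```text
time_s: 14.22
tcp_pos: [0.5913, 0.0055, 0.0484]
ee_rot: [[-0.157, -0.988, 0.001], [-0.988, 0.157, -0.0], [-0.0, -0.001, -1.0]]
wrist_force: [-1.8, 0.6, 4.7]
gripper_width: 0.685
gripper_force: 30.0
```

Request:
drive_tool:
  moves:
    - {"delta_pos":[0,0,0],"turn":0,"claw":0.7}
    - {"delta_pos":[0,0,0],"turn":0,"claw":0.74}
    - {"delta_pos":[0,0,0],"turn":0,"claw":0.8}
    - {"delta_pos":[0,0,0],"turn":0,"claw":0.9}
    - {"delta_pos":[0,0,0],"turn":0,"claw":1}
    - {"delta_pos":[0,0,0],"turn":0,"claw":1}
    - {"delta_pos":[0,0,0],"turn":0,"claw":1}

```text
time_s: 15.1
tcp_pos: [0.5911, 0.0055, 0.0477]
ee_rot: [[-0.157, -0.988, 0.0], [-0.988, 0.157, -0.0], [0.0, -0.0, -1.0]]
wrist_force: [-0.4, -0.0, -0.3]
gripper_width: 0.988
gripper_force: 0.0
```

Request:
drive_tool:
  moves:
    - {"delta_pos":[0,0,-10],"turn":0,"claw":1}
    - {"delta_pos":[0,0,-30],"turn":0,"claw":1}
    - {"delta_pos":[0,0,-30],"turn":0,"claw":1}
    - {"delta_pos":[20,0,-30],"turn":0,"claw":1}
    - {"delta_pos":[40,0,-20],"turn":0,"claw":1}
    - {"delta_pos":[40,10,-10],"turn":0,"claw":1}
    - {"delta_pos":[40,10,0],"turn":0,"claw":1}
    - {"delta_pos":[20,10,0],"turn":0,"claw":1}
    - {"delta_pos":[0,0,0],"turn":0,"claw":1}

```text
time_s: 16.23
tcp_pos: [0.5355, -0.1487, 0.1783]
ee_rot: [[-0.159, -0.987, 0.001], [-0.987, 0.159, 0.0], [-0.0, -0.001, -1.0]]
wrist_force: [-0.5, -0.5, 0.1]
gripper_width: 1.0
gripper_force: 0.0
```

```bash
python3 b.py
python3 - <<'E'
from m import *
from b import *
print('top'); x,zt,C,d,m=fitblank('top')
P=C[m];T=P[np.abs(P[:,2]-zt)<.004]; print(cv2.minEnclosingCircle(np.ascontiguousarray(T[:,:2],dtype=np.float32)))
d=load('side'); t=load('top')
a=t['color'][130:210,190:290,::-1]; b=d['color'][180:260,240:340,::-1]
cv2.imwrite('pics/both6.png',cv2.resize(np.hstack([a,b]),(800,320),interpolation=cv2.INTER_CUBIC))
E
```

```text
bbox [279 212  13  14 151] zt 0.0958 T mean [0.5969 0.0011 0.0953] 112 arc fit [0.5919 0.0103] res 0.19
dome [0.592  0.0052 0.0458] 225 0.0012
[ 0.53657413 -0.14718938  0.17758393]
slope [-0.026  0.006  0.095]
top
bbox [205 148   1   3   3] zt 0.2376 T mean [0.6097 0.1346 0.2371] 3 arc fit [0.6097 0.1346] res nan
((0.6095610857009888, 0.1345559060573578), 0.002957565477117896)b.py:19: RuntimeWarning: Mean of empty slice.
  print('bbox',st[c0],'zt',zt.round(4),'T mean',T.mean(0).round(4),len(T),'arc fit',r.x.round(4),'res',np.abs(r.fun).mean().round(2))
  ret = ret.dtype.type(ret / rcount)
```

View pics/both6.png

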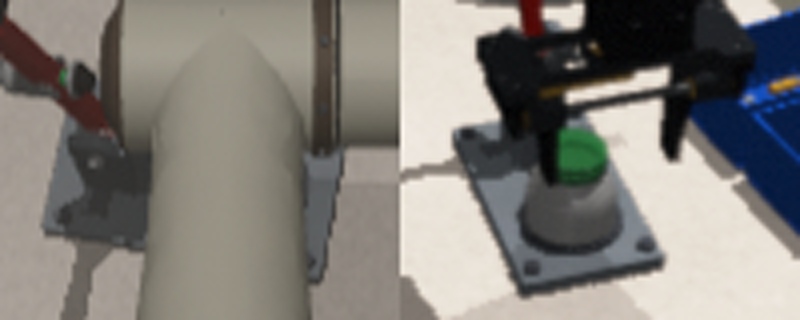

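Request:
drive_tool:
  moves:
    - {"delta_pos":[0,0,-15],"turn":-0.1,"claw":1}
    - {"delta_pos":[0,0,-27],"turn":-0.16,"claw":1}
    - {"delta_pos":[0,0,-27],"turn":-0.17,"claw":1}
    - {"delta_pos":[0,0,-27],"turn":-0.17,"claw":1}
    - {"delta_pos":[0,0,-27],"turn":-0.17,"claw":1}
    - {"delta_pos":[0,0,-27],"turn":-0.17,"claw":1}
    - {"delta_pos":[0,0,-27],"turn":-0.17,"claw":1}
    - {"delta_pos":[0,0,-25],"turn":-0.17,"claw":1}
    - {"delta_pos":[0,0,-20],"turn":-0.17,"claw":1}
    - {"delta_pos":[0,0,0],"turn":-0.12,"claw":1}
    - {"delta_pos":[0,0,0],"turn":0,"claw":1}

```text
time_s: 18.4
tcp_pos: [0.5362, -0.1478, 0.3998]
ee_rot: [[0.987, -0.16, 0.0], [-0.16, -0.987, 0.0], [0.0, -0.0, -1.0]]
wrist_force: [0.4, -0.4, -0.4]
gripper_width: 1.002
gripper_force: 0.0
```

Request:
drive_tool:
  moves:
    - {"delta_pos":[0,-15,0],"turn":0,"claw":1}
    - {"delta_pos":[-2,-30,0],"turn":0,"claw":1}
    - {"delta_pos":[-2,-35,0],"turn":0,"claw":1}
    - {"delta_pos":[-2,-35,0],"turn":0,"claw":1}
    - {"delta_pos":[-2,-35,0],"turn":0,"claw":1}
    - {"delta_pos":[-2,-35,0],"turn":0,"claw":1}
    - {"delta_pos":[-2,-35,0],"turn":0,"claw":1}
    - {"delta_pos":[-2,-35,0],"turn":0,"claw":1}
    - {"delta_pos":[-2,-35,0],"turn":0,"claw":1}
    - {"delta_pos":[0,-25,0],"turn":0,"claw":1}
    - {"delta_pos":[0,-10,0],"turn":0,"claw":1}
    - {"delta_pos":[0,0,0],"turn":0,"claw":1}

```text
time_s: 19.9
tcp_pos: [0.5719, 0.1759, 0.3994]
ee_rot: [[0.987, -0.158, -0.001], [-0.158, -0.987, -0.001], [-0.001, 0.001, -1.0]]
wrist_force: [0.0, -0.2, 0.2]
gripper_width: 1.002
gripper_force: 0.0
```

```bash
cat > c.py <<'E'
from m import *
# multi-frame check: blank and dome in both cameras, plus bar and fingertips
for n in('top','side'):
    A=[];g=0
    for _ in range(5):
        d=cap(n);A.append(cloud(d));g=g+green(d)
    C=np.median(A,0);m=g>2
    near=np.linalg.norm(C[...,:2]-[.591,.006],axis=-1)<.06
    k=m&near&(C[...,2]>.07); P=C[k]; zt=np.percentile(P[:,2],60);T=P[np.abs(P[:,2]-zt)<.0035]
    v,u=np.where(k); print(n,'n',len(P),'zt',zt.round(4),'mean',T.mean(0).round(4),'ctr of bbox',((T.max(0)+T.min(0))/2).round(4),'ext',(np.ptp(T,0)).round(4),'px',u.mean().round(2),v.mean().round(2))
    S=np.linalg.lstsq(np.c_[T[:,:2]-T[:,:2].mean(0),np.ones(len(T))],T[:,2],rcond=None)[0];print('  slope',S.round(3))
    for nm,p in (('dome ctr blank top',[.5908,.006,.095]),): print('  proj',nm,proj(d,p).round(2))
    from b import *
    b=near&~m&(C[...,2]>.047)&(C[...,2]<.075);B=C[b]
    q=least_squares(lambda s:np.linalg.norm(B-[s[0],s[1],.045],axis=1)-.04,[.591,.006],loss='soft_l1',f_scale=.001);print('  dome',q.x.round(4),len(B))
    w=(np.linalg.norm(C[...,:2]-[.61,.17],axis=-1)<.13)&(C[...,2]>.3)&(C[...,2]<.46)
    hsv=cv2.cvtColor(d['color'],cv2.COLOR_RGB2HSV)
    Q=C[w]; 
    R=np.array([[.987,-.1595],[.1595,.987]]); pc=(Q[:,:2]-[.5908,.006])@R.T
    for lo,hi in ((.3,.345),(.345,.38),(.38,.41),(.41,.43),(.43,.46)):
        s=(Q[:,2]>lo)&(Q[:,2]<hi)
        if s.sum()>3: print('  z',lo,hi,s.sum(),'px',np.percentile(pc[s,0],[3,50,97]).round(3),'py',np.percentile(pc[s,1],[3,50,97]).round(3))
E
python3 c.py; python3 -c "
from h import *;print(monitor.sense()['tcp_pos'],monitor.sense()['joints'].round(1) if hasattr(monitor.sense()['joints'],'round') else 0)"
```

```text
top n 287 zt 0.0936 mean [0.5903 0.0077 0.0934] ctr of bbox [0.5904 0.0077 0.0938] ext [0.057  0.0546 0.0066] px 252.0 170.0
  slope [-0.029 -0.011  0.093]
  proj dome ctr blank top [[252.55 169.69]]
  dome [0.5908 0.0074] 192
  z 0.3 0.345 308 px [-0.07  -0.     0.065] py [0.158 0.165 0.175]
  z 0.43 0.46 7 px [-0.054 -0.05  -0.045] py [0.208 0.208 0.209]
side n 195 zt 0.0949 mean [0.5907 0.0033 0.0949] ctr of bbox [0.5914 0.0042 0.0949] ext [0.0577 0.0595 0.0067] px 282.73 218.63
  slope [-0.018 -0.01   0.095]
  proj dome ctr blank top [[282.47 217.  ]]
  dome [0.5917 0.0052] 207
  z 0.3 0.345 265 px [-0.068 -0.002  0.066] py [0.149 0.158 0.168]
  z 0.43 0.46 85 px [-0.055 -0.047 -0.034] py [0.108 0.112 0.212]
[0.57185517 0.17527319 0.39991403] [ 32.5  16.   20.7   0.  -94.6  48.3]
```

Request:
drive_tool:
  moves:
    - {"delta_pos":[0,0,20],"turn":0,"claw":1}
    - {"delta_pos":[0,0,30],"turn":0,"claw":1}
    - {"delta_pos":[0,0,30],"turn":0,"claw":1}
    - {"delta_pos":[0,0,25],"turn":0,"claw":1}
    - {"delta_pos":[0,0,13],"turn":0,"claw":0.9}
    - {"delta_pos":[0,0,0],"turn":0,"claw":0.7}
    - {"delta_pos":[0,0,0],"turn":0,"claw":0.5}
    - {"delta_pos":[0,0,0],"turn":0,"claw":0.4}
    - {"delta_pos":[0,0,0],"turn":0,"claw":0.35}
    - {"delta_pos":[0,0,0],"turn":0,"claw":0.3}
    - {"delta_pos":[0,0,0],"turn":0,"claw":0.25}

```text
time_s: 21.78
tcp_pos: [0.5719, 0.1756, 0.2818]
ee_rot: [[0.987, -0.158, 0.0], [-0.158, -0.987, 0.0], [0.0, -0.0, -1.0]]
wrist_force: [0.7, -0.1, -0.3]
gripper_width: 0.309
gripper_force: 0.0
```

Request:
drive_tool:
  moves:
    - {"delta_pos":[0,0,0],"turn":0,"claw":0.22}
    - {"delta_pos":[0,0,0],"turn":0,"claw":0.15}
    - {"delta_pos":[0,0,0],"turn":0,"claw":0.1}
    - {"delta_pos":[0,0,0],"turn":0,"claw":0.1}

```text
time_s: 22.28
tcp_pos: [0.572, 0.1759, 0.2819]
ee_rot: [[0.987, -0.158, 0.001], [-0.158, -0.987, 0.001], [0.001, -0.001, -1.0]]
wrist_force: [-0.1, 1.4, 0.7]
gripper_width: 0.198
gripper_force: 30.0
```

```bash
python3 -c "
import numpy as np
t=np.radians(15)-np.linspace(0,1.78,49)
y=215*np.sin(t);z=215*np.cos(t)
for i in range(0,48,4): print([(round(-(y[k+1]-y[k]),1),round(-(z[k+1]-z[k]),1)) for k in range(i,i+4)])
"
```

```text
[(np.float64(7.7), np.float64(-1.9)), (np.float64(7.8), np.float64(-1.6)), (np.float64(7.9), np.float64(-1.3)), (np.float64(7.9), np.float64(-1.0))]
[(np.float64(7.9), np.float64(-0.8)), (np.float64(8.0), np.float64(-0.5)), (np.float64(8.0), np.float64(-0.2)), (np.float64(8.0), np.float64(0.1))]
[(np.float64(8.0), np.float64(0.4)), (np.float64(7.9), np.float64(0.7)), (np.float64(7.9), np.float64(1.0)), (np.float64(7.9), np.float64(1.3))]
[(np.float64(7.8), np.float64(1.6)), (np.float64(7.7), np.float64(1.9)), (np.float64(7.7), np.float64(2.2)), (np.float64(7.6), np.float64(2.5))]
[(np.float64(7.5), np.float64(2.7)), (np.float64(7.4), np.float64(3.0)), (np.float64(7.3), np.float64(3.3)), (np.float64(7.1), np.float64(3.5))]
[(np.float64(7.0), np.float64(3.8)), (np.float64(6.9), np.float64(4.1)), (np.float64(6.7), np.float64(4.3)), (np.float64(6.5), np.float64(4.6))]
[(np.float64(6.4), np.float64(4.8)), (np.float64(6.2), np.float64(5.0)), (np.float64(6.0), np.float64(5.3)), (np.float64(5.8), np.float64(5.5))]
[(np.float64(5.6), np.float64(5.7)), (np.float64(5.4), np.float64(5.9)), (np.float64(5.1), np.float64(6.1)), (np.float64(4.9), np.float64(6.3))]
[(np.float64(4.7), np.float64(6.5)), (np.float64(4.4), np.float64(6.6)), (np.float64(4.2), np.float64(6.8)), (np.float64(3.9), np.float64(6.9))]
[(np.float64(3.7), np.float64(7.1)), (np.float64(3.4), np.float64(7.2)), (np.float64(3.1), np.float64(7.3)), (np.float64(2.9), np.float64(7.4))]
[(np.float64(2.6), np.float64(7.5)), (np.float64(2.3), np.float64(7.6)), (np.float64(2.0), np.float64(7.7)), (np.float64(1.7), np.float64(7.8))]
[(np.float64(1.4), np.float64(7.8)), (np.float64(1.2), np.float64(7.9)), (np.float64(0.9), np.float64(7.9)), (np.float64(0.6), np.float64(8.0))]
```

Request:
drive_tool:
  moves:
    - {"delta_pos":[0,7.7,-1.9],"turn":0,"claw":0.1}
    - {"delta_pos":[0,7.8,-1.6],"turn":0,"claw":0.1}
    - {"delta_pos":[0,7.9,-1.3],"turn":0,"claw":0.1}
    - {"delta_pos":[0,7.9,-1.0],"turn":0,"claw":0.1}
    - {"delta_pos":[0,7.9,-0.8],"turn":0,"claw":0.1}
    - {"delta_pos":[0,8.0,-0.5],"turn":0,"claw":0.1}

```text
time_s: 23.02
tcp_pos: [0.5644, 0.1284, 0.289]
ee_rot: [[0.987, -0.158, 0.0], [-0.158, -0.987, 0.0], [0.0, -0.0, -1.0]]
wrist_force: [-0.2, 3.8, 3.6]
gripper_width: 0.199
gripper_force: 30.0
```

Request:
drive_tool:
  moves:
    - {"delta_pos":[0,8.0,-0.2],"turn":0,"claw":0.1}
    - {"delta_pos":[0,8.0,0.1],"turn":0,"claw":0.1}
    - {"delta_pos":[0,8.0,0.4],"turn":0,"claw":0.1}
    - {"delta_pos":[0,7.9,0.7],"turn":0,"claw":0.1}
    - {"delta_pos":[0,7.9,1.0],"turn":0,"claw":0.1}
    - {"delta_pos":[0,7.9,1.3],"turn":0,"claw":0.1}

```text
time_s: 23.78
tcp_pos: [0.5566, 0.0813, 0.2852]
ee_rot: [[0.987, -0.158, -0.001], [-0.158, -0.987, -0.0], [-0.001, 0.0, -1.0]]
wrist_force: [-0.6, 4.5, 3.1]
gripper_width: 0.198
gripper_force: 30.0
```

Working as planned; the lever follows with about 4 N.

Request:
drive_tool:
  moves:
    - {"delta_pos":[0,7.8,1.6],"turn":0,"claw":0.1}
    - {"delta_pos":[0,7.7,1.9],"turn":0,"claw":0.1}
    - {"delta_pos":[0,7.7,2.2],"turn":0,"claw":0.1}
    - {"delta_pos":[0,7.6,2.5],"turn":0,"claw":0.1}
    - {"delta_pos":[0,7.5,2.7],"turn":0,"claw":0.1}
    - {"delta_pos":[0,7.4,3.0],"turn":0,"claw":0.1}
    - {"delta_pos":[0,7.3,3.3],"turn":0,"claw":0.1}
    - {"delta_pos":[0,7.1,3.5],"turn":0,"claw":0.1}
    - {"delta_pos":[0,7.0,3.8],"turn":0,"claw":0.1}
    - {"delta_pos":[0,6.9,4.1],"turn":0,"claw":0.1}
    - {"delta_pos":[0,6.7,4.3],"turn":0,"claw":0.1}
    - {"delta_pos":[0,6.5,4.6],"turn":0,"claw":0.1}

```text
time_s: 25.28
tcp_pos: [0.5426, -0.0046, 0.2476]
ee_rot: [[0.987, -0.158, -0.001], [-0.158, -0.987, 0.0], [-0.001, 0.0, -1.0]]
wrist_force: [-3.6, 3.9, 2.2]
gripper_width: 0.196
gripper_force: 30.0
```

Request:
drive_tool:
  moves:
    - {"delta_pos":[0,6.4,4.8],"turn":0,"claw":0.1}
    - {"delta_pos":[0,6.2,5.0],"turn":0,"claw":0.1}
    - {"delta_pos":[0,6.0,5.3],"turn":0,"claw":0.1}
    - {"delta_pos":[0,5.8,5.5],"turn":0,"claw":0.1}
    - {"delta_pos":[0,5.6,5.7],"turn":0,"claw":0.1}
    - {"delta_pos":[0,5.4,5.9],"turn":0,"claw":0.1}
    - {"delta_pos":[0,5.1,6.1],"turn":0,"claw":0.1}
    - {"delta_pos":[0,4.9,6.3],"turn":0,"claw":0.1}

```text
time_s: 26.28
tcp_pos: [0.5355, -0.0494, 0.2029]
ee_rot: [[0.987, -0.158, -0.001], [-0.158, -0.987, 0.0], [-0.001, 0.0, -1.0]]
wrist_force: [-4.0, 3.1, 2.6]
gripper_width: 0.195
gripper_force: 30.0
```

```bash
cat > e.py <<'E'
from m import *
R=np.array([[.987,-.1595],[.1595,.987]])
s=monitor.sense();t=s['tcp_pos'];p=R@(t[:2]-[.5908,.006]);print('tcp press',p.round(4),t[2].round(4),np.round(s['wrist_force'],1),s['time_s'])
g0=R@(np.array([.572,.1759])-[.5908,.006])
# lever angle implied by the tcp if the grip is fixed relative to bar axis
dy,dz=p[1]-g0[1],t[2]-.2819
y=.0556+dy;z=.2077+dz;print('r',np.hypot(y,z).round(4),'theta',(np.radians(15)-np.arctan2(y,z)).round(4))
for n in('top','side'):
    C=np.median([cloud(cap(n)) for _ in range(3)],0)
    q=(C[...,:2]-[.5908,.006])@R.T
    w=(np.abs(q[...,0]-.045)<.02)&(q[...,1]<.16)&(q[...,1]>-.14)&(C[...,2]>.1)&(C[...,2]<.36)
    if w.sum()>5: print(n,'free bar half: n',w.sum(),'py',np.percentile(q[w][:,1],[5,50,95]).round(4),'z',np.percentile(C[w][:,2],[5,50,95]).round(4))
E
python3 e.py
```

```text
tcp press [-0.0458 -0.0635] 0.2029 [-4.   3.1  2.6] 26.275
r 0.2153 theta 1.1919
side free bar half: n 65 py [-0.0747 -0.0702 -0.0611] z [0.2482 0.2569 0.262 ]
```

Request:
drive_tool:
  moves:
    - {"delta_pos":[0,4.7,6.5],"turn":0,"claw":0.1}
    - {"delta_pos":[0,4.4,6.6],"turn":0,"claw":0.1}
    - {"delta_pos":[0,4.2,6.8],"turn":0,"claw":0.1}
    - {"delta_pos":[0,3.9,6.9],"turn":0,"claw":0.1}
    - {"delta_pos":[0,3.7,7.1],"turn":0,"claw":0.1}
    - {"delta_pos":[0,3.4,7.2],"turn":0,"claw":0.1}
    - {"delta_pos":[0,3.1,7.3],"turn":0,"claw":0.1}
    - {"delta_pos":[0,2.9,7.4],"turn":0,"claw":0.1}
    - {"delta_pos":[0,2.6,7.5],"turn":0,"claw":0.1}
    - {"delta_pos":[0,2.3,7.6],"turn":0,"claw":0.1}
    - {"delta_pos":[0,2.0,7.7],"turn":0,"claw":0.1}
    - {"delta_pos":[0,0,0],"turn":0,"claw":0.1}

```text
time_s: 28.08
tcp_pos: [0.5297, -0.0855, 0.1246]
ee_rot: [[0.987, -0.158, -0.001], [-0.158, -0.987, 0.0], [-0.001, 0.0, -1.0]]
wrist_force: [-3.9, 4.4, 2.6]
gripper_width: 0.196
gripper_force: 30.0
```

```bash
python3 e.py
```

```text
tcp press [-0.0457 -0.1001] 0.1246 [-3.9  4.4  2.6] 28.075
r 0.2152 theta 1.596
side free bar half: n 59 py [-0.1103 -0.1057 -0.097 ] z [0.1695 0.1774 0.182 ]
```

Request:
drive_tool:
  moves:
    - {"delta_pos":[0,1.7,7.8],"turn":0,"claw":0.1}
    - {"delta_pos":[0,1.4,7.8],"turn":0,"claw":0.1}
    - {"delta_pos":[0,1.2,7.9],"turn":0,"claw":0.1}
    - {"delta_pos":[0,0.9,7.5],"turn":0,"claw":0.1}
    - {"delta_pos":[0,0.4,5.0],"turn":0,"claw":0.1}
    - {"delta_pos":[0,0,0],"turn":0,"claw":0.1}
    - {"delta_pos":[0,0,0],"turn":0,"claw":0.1}

```text
time_s: 29.25
tcp_pos: [0.529, -0.0905, 0.0891]
ee_rot: [[0.987, -0.158, -0.0], [-0.158, -0.987, 0.001], [-0.0, -0.001, -1.0]]
wrist_force: [-5.2, 6.7, 4.1]
gripper_width: 0.196
gripper_force: 30.0
```

```bash
python3 e.py
```

```text
tcp press [-0.0456 -0.1051] 0.0891 [-5.2  6.7  4.1] 29.25
r 0.2147 theta 1.763
top free bar half: n 14 py [0.1026 0.1106 0.119 ] z [0.1234 0.1303 0.1339]
side free bar half: n 57 py [-0.116  -0.1118 -0.1024] z [0.1317 0.1412 0.1453]
```

Request:
drive_tool:
  moves:
    - {"delta_pos":[0,0.3,3.0],"turn":0,"claw":0.1}
    - {"delta_pos":[0,0,0],"turn":0,"claw":0.1}
    - {"delta_pos":[0,0,0],"turn":0,"claw":0.1}

```text
time_s: 29.92
tcp_pos: [0.529, -0.0907, 0.0865]
ee_rot: [[0.988, -0.158, -0.0], [-0.158, -0.988, 0.001], [-0.0, -0.001, -1.0]]
wrist_force: [-5.2, 7.4, 4.7]
gripper_width: 0.197
gripper_force: 30.0
```

Request:
drive_tool:
  moves:
    - {"delta_pos":[-0.5,-0.5,2.0],"turn":0,"claw":0.1}
    - {"delta_pos":[0,0,2.0],"turn":0,"claw":0.1}
    - {"delta_pos":[0,0,0],"turn":0,"claw":0.1}
    - {"delta_pos":[0,0,0],"turn":0,"claw":0.1}

```text
time_s: 30.42
tcp_pos: [0.5291, -0.0908, 0.0831]
ee_rot: [[0.988, -0.157, 0.001], [-0.157, -0.988, -0.0], [0.001, 0.0, -1.0]]
wrist_force: [-5.3, 5.8, 8.2]
gripper_width: 0.197
gripper_force: 30.0
```

Request:
drive_tool:
  moves:
    - {"delta_pos":[0,0,2.0],"turn":0,"claw":0.1}
    - {"delta_pos":[0,0,2.0],"turn":0,"claw":0.1}
    - {"delta_pos":[0,0,0],"turn":0,"claw":0.1}
    - {"delta_pos":[0,0,0],"turn":0,"claw":0.1}

```text
time_s: 30.92
tcp_pos: [0.5291, -0.0908, 0.0795]
ee_rot: [[0.988, -0.157, 0.001], [-0.157, -0.988, -0.001], [0.001, 0.0, -1.0]]
wrist_force: [-5.8, 5.1, 8.6]
gripper_width: 0.195
gripper_force: 30.0
```

```bash
python3 e.py; python3 c.py | grep -v '  z'
```

```text
tcp press [-0.0455 -0.1054] 0.0795 [-5.8  5.1  8.6] 30.925
r 0.2146 theta 1.8078
top free bar half: n 17 py [0.103  0.1091 0.1183] z [0.1225 0.1302 0.1343]
side free bar half: n 55 py [-0.1157 -0.1122 -0.104 ] z [0.1228 0.1318 0.1358]Traceback (most recent call last):
  File "c.py", line 9, in <module>
    k=m&near&(C[...,2]>.07); P=C[k]; zt=np.percentile(P[:,2],60);T=P[np.abs(P[:,2]-zt)<.0035]
                                        ~~~~~~~~~~~~~^^^^^^^^^^^
    return _quantile_unchecked(
        a, q, axis, out, overwrite_input, method, keepdims, weights)
    return _ureduce(a,
                    func=_quantile_ureduce_func,
    ...<5 lines>...
                    overwrite_input=overwrite_input,
                    method=method)
    r = func(a, **kwargs)
    result = _quantile(arr,
                       quantiles=q,
    ...<2 lines>...
                       out=out,
                       weights=wgt)
    slices_having_nans = np.isnan(arr[-1, ...])
                                  ~~~^^^^^^^^^
IndexError: index -1 is out of bounds for axis 0 with size 0
```

Request:
drive_tool:
  moves:
    - {"delta_pos":[0,0,2.0],"turn":0,"claw":0.1}
    - {"delta_pos":[0,0,2.0],"turn":0,"claw":0.1}
    - {"delta_pos":[0,0,1.5],"turn":0,"claw":0.1}
    - {"delta_pos":[0,0,0],"turn":0,"claw":0.1}
    - {"delta_pos":[0,0,0],"turn":0,"claw":0.1}

```text
time_s: 32.1
tcp_pos: [0.5291, -0.0908, 0.0746]
ee_rot: [[0.988, -0.157, 0.001], [-0.157, -0.988, -0.001], [0.001, 0.0, -1.0]]
wrist_force: [-8.3, 6.0, 12.0]
gripper_width: 0.199
gripper_force: 30.0
```

```bash
python3 e.py
python3 - <<'E'
from h import *
d=load('side')
p=proj(d,[[.5908,.006,.095],[.5908,.006,.12]]).round(1);print(p)
u,v=p.mean(0).astype(int)
save(d,'side7.png',(u-33,v-25,u+33,v+25),12)
E
```

```text
tcp press [-0.0455 -0.1054] 0.0746 [-8.3  6.  12. ] 32.1
r 0.2145 theta 1.8307
top free bar half: n 17 py [0.1027 0.1088 0.1189] z [0.1225 0.1304 0.1347]
side free bar half: n 58 py [-0.1159 -0.1126 -0.1044] z [0.1171 0.1276 0.1327]
[[282.5 217. ]
 [282.7 211.2]]
```

View pics/side7.png

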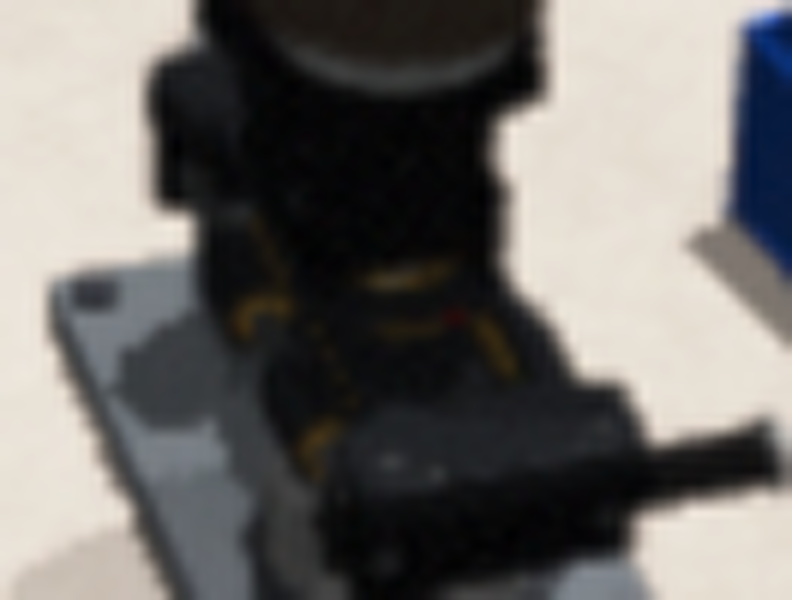

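Request:
drive_tool:
  moves:
    - {"delta_pos":[0,0,0],"turn":0,"claw":0.1}
    - {"delta_pos":[0,0,0],"turn":0,"claw":0.1}
    - {"delta_pos":[0,0,0],"turn":0,"claw":0.1}
    - {"delta_pos":[0,0,0],"turn":0,"claw":0.1}
    - {"delta_pos":[0,0,0],"turn":0,"claw":0.1}
    - {"delta_pos":[0,0,0],"turn":0,"claw":0.1}
    - {"delta_pos":[0,0,0],"turn":0,"claw":0.1}
    - {"delta_pos":[0,0,0],"turn":0,"claw":0.1}

```text
time_s: 33.4
tcp_pos: [0.5291, -0.0908, 0.0747]
ee_rot: [[0.988, -0.157, 0.001], [-0.157, -0.988, -0.001], [0.001, 0.0, -1.0]]
wrist_force: [-7.2, 5.9, 11.8]
gripper_width: 0.196
gripper_force: 30.0
```

```bash
python3 e.py
python3 - <<'E'
from m import *
for n in('top','side'):
    A=np.median([cloud(cap(n)) for _ in range(3)],0); d=load(n); g=green(d)
    k=g&(np.linalg.norm(A[...,:2]-[.591,.006],axis=-1)<.07); v,u=np.where(k)
    print(n,k.sum(),[(int(a),int(b),*A[b,a].round(3).tolist()) for a,b in list(zip(u,v))[:12]])
    # lever mid-arm top surface along press y
    R=np.array([[.987,-.1595],[.1595,.987]]);q=(A[...,:2]-[.5908,.006])@R.T; c=d['color'].astype(int)
    red=(c[...,0]>1.8*c[...,1])&(c[...,0]>1.8*c[...,2])&(c[...,0]>30)&(np.abs(q[...,0])<.03)&(np.abs(q[...,1])<.15)
    for lo in np.arange(-.1,.12,.03):
        w=red&(q[...,1]>lo)&(q[...,1]<lo+.03)
        if w.sum()>2: print('  red py',lo.round(2),w.sum(),'z med/90%',np.percentile(A[w][:,2],[50,90]).round(4))
E
```

```text
tcp press [-0.0454 -0.1054] 0.0747 [-7.2  5.9 11.8] 33.4
r 0.2145 theta 1.8305
top free bar half: n 17 py [0.1031 0.1088 0.119 ] z [0.1219 0.1297 0.1344]
side free bar half: n 58 py [-0.1163 -0.1121 -0.1045] z [0.118  0.1269 0.1315]
top 0 []
side 0 []
```

```bash
python3 -c "
from station import ticket;print(ticket.finish_job())"
```

```text
the job is handed in; nothing more can be done
None
```

The blank is on the dome, about 1 mm off centre and nearly level when last seen, and I handed the job in still holding the lever down at about 1.83 rad. The plunger should be about 4–6 mm in, but I judged that from lever angle and force because the gripper hid the green band. No verdict came back.

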